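# Set the vial warmer's heat dial to the fourth click and start it

## Task

On the warmer's grey control box, turn the knob anticlockwise until it leans lightly on its cushioned end stop without forcing it, then turn it clockwise exactly four clicks, counted by feel and without running on into the fifth, and let it rest in that click. Only then press the round start button on the box fully down and let go; leave the warmer, bottles, tin and label roll where they are.

Things in the scene. Friction and masses are not known exactly. Their poses are not given: they have to be found in the camera images.
- unit: Grey control box screwed down on the table, 100 mm (its x) by 190 mm (its y) by 45 mm high; origin at the centre of its underside, z up. The knob's vertical axis stands at x 0, y -40 mm of this frame, the start button's at x 0, y +60 mm. No scale or marks are printed on it.
- knob: Black knob: disc 44 mm across, top 52.5 mm above the table, and on it an upright bar 42 mm long, 14 mm thick, up to 86.5 mm. Origin on the axis, 47.5 mm above the table; x along the bar to its white-line end, y across it. It turns about the vertical; clockwise as seen from above. It starts in the first or second click, under 1.5 rad clockwise of the end stop. Four clicks may need several grasps.
- knob_grip (a point): Where to pinch the bar (along the knob's y): on the axis, 76.5 mm above the table. CLICKS: sprung notches, unevenly spaced 25 to 39 degrees apart. Turned out of a notch the knob resists at once with 0.12-0.22 N m, sinking to nothing at the crest; then it pulls ahead, up to as much, and flips sharply back to resisting as it seats in the next notch: one click. Let go, it rolls into the nearer notch. Five in all.
- pointer (a point): Outer end of the white line on the bar's top, 20 mm from the axis, 86.5 mm above the table. STOP: the anticlockwise end is sprung rubber, about 2.5 N m per rad. Leaning on it with 0.25 to 0.4 N m is right; 0.5 N m (0.2 rad past first touch) is forcing it. Click zero lies 0.12 rad clear of it: let go, the knob springs back there. Clicks are counted clockwise from zero.
- start_top (a point): Centre of the top of the round grey start button, 26 mm across, on the control box; it stands in a black ring and travels 6 mm straight down against a spring, about 5 N when fully down, and springs back when let go.
- start (a joint): Travel of the start button in m: 0 up, 0.006 fully down.
- warmer: Vial warmer, a grey dome on a black round base, 122 x 112 x 56 mm, loose; origin at the centre of its underside. Bystander.
- bottle_a: Amber dropper bottle with black cap, 39 mm across, 102 mm high, loose; origin at the centre of its underside. Bystander.
- bottle_b: Second amber dropper bottle, the same size; origin at the centre of its underside. Bystander.
- crimp_tin: Flat round tin, 59 mm across, 26 mm high, loose; origin at the centre of its underside. Bystander.
- label_roll: Roll of blank white labels lying flat, 64 mm across, 26 mm high, loose; origin at the centre of its underside. Bystander.
Not all that is in view belongs to the job. Of the things like the unit, leave any that is pink; of the rest the larger one is meant.

How it is judged:
On the way, in this order (a step that is already met when the one before it is completed fails the run):
1. the knob has been turned back onto its anticlockwise end stop (x of pointer in the frame of unit below 0 m and y of pointer in the frame of unit below -0.02563 m), for 0.1 s.
2. the knob rests in the fourth click from the stop (x of pointer in the frame of unit above 0 m and y of pointer in the frame of unit between -0.04319 and -0.03681 m), for 0.3 s.
3. the start button is pressed fully down (value of joint start above 0.005 m), for 0.05 s.
At the end, for the whole second after the job is handed in: The knob rests in the fourth click clockwise of the end stop (within 0.16 rad of that notch), the start button has been pressed and is up again (within 1.5 mm), and the robot has let go (all of step 2 and value of joint start below 0.0015 m); the robot touches nothing.
It fails at once if the knob is forced more than 0.2 rad past the first touch of its end stop (about 0.5 N m) (x of pointer in the frame of unit below 0 m and y of pointer in the frame of unit below -0.02918 m).
It fails at once if the knob runs over into the fifth click (x of pointer in the frame of unit above 0 m and y of pointer in the frame of unit below -0.04723 m).
It fails at once if the start button is pressed while the knob is not in the fourth click (value of joint start above 0.003 m and not (x of pointer in the frame of unit above 0 m and y of pointer in the frame of unit between -0.04319 and -0.03681 m)).
It fails at once if the warmer, a bottle, the tin or the label roll is moved more than 15 mm or tipped (distance of any of warmer, bottle_a, bottle_b, crimp_tin, label_roll from where it was at the start of the episode above 0.015 m or angle between any of warmer, bottle_a, bottle_b, crimp_tin, label_roll's own z axis and vertical above 0.3 rad).
It also fails if it takes over 70 s, if anything falls off the work surface, if the arm or the gripper's body presses on something with over 40 N, if the wrist force passes 120 N, or if a joint passes its speed limit or range.

## Robot

A 6-joint arm with a two-finger parallel gripper is mounted at the origin on the work surface; the furniture and walls round the work are solid. World frame = base frame: x ahead of the robot, y to its left, z up, the work surface at z = 0. Lengths are in m, angles in rad, forces in N, time in s.
With the tool pointing down it reaches from about 0.35 to 0.85 m from the base axis. Payload 8.1 kg.
Tool frame: the origin (TCP) lies midway between the tips of the shut fingers; the grasp point (between the pads) lies robot.grasp_offset behind it (robot.grasp_offset is the distance from the TCP to the grasp point, in m); z points along the fingers, y is the direction in which the jaws open and shut (so a half turn about z gives the same grasp; the last joint's range is limited). The gripper opens to 93 mm and grips with 3 to 60 N. Pads are 15 mm wide; open, the fingers measure 128 mm over their backs; the gripper's body (75 mm by 188 mm) begins 65 mm behind the grasp point.
Start: joints at [-0.085, 0.13, 1.488, -0, 1.523, -0.085], TCP at [0.6, 0, 0.185] pointing down, gripper open.
Joint ranges: [-2.96, 2.96], [-0.89, 2.26], [0.02, 2.5], [-1.34, 4.48], [0, 2.73], [-2.66, 2.66]. Speed limits (rad/s): [2.39, 2.39, 2.79, 3.14, 3.14, 3.14].

## Interface

Orientations are given as a rotation vector (axis times angle).
In Python, from plant import robot gives the robot as it stands.
- The arm moves only by the shell command python3 -m handwheel 'ROWS' [OPENING] [FORCE]. ROWS is text: rows parted by semicolons, each of 6 numbers parted by spaces: the shift along the world's x, y, z each as a share of 0.3 m, from -1 to 1, then the turn, a rotation vector about the world's x, y, z each as a share of 45 degrees, from -1 to 1. A call has 1 to 5 rows; each row is the pose to reach, as a shift and turn from the pose commanded when the call began; what a row does not reach only later rows make up. A row lasts 1/10 s, in which the tool goes at most 50 mm and 8.59 degrees, less where a joint would pass 70% of its speed; a pose out of reach is approached as far as the arm can. A call with a number of a shift or a turn outside -1 to 1 is refused whole. A call with a gripper value outside its range is refused whole. OPENING is the closure, from -1 (fully open) to 1 (shut), set as the call begins (- or left out, the last holds). The fingers move at their own pace and stop on an object; FORCE is the grip in N (left out, the last holds). Time passes only in rows, so rows that repeat a pose let the fingers close. It gives the time, the measured TCP pose, the force and the opening at its end, in the units of the state.
- robot.read_state(): the state, without advancing time (a new reading comes with each control period).
- robot.read_camera(name): name is "scene" or "side" or "wrist"; returns (picture, depth): 384x512x3 uint8, red, green, blue; 384x512 float32, m along the optical axis (not along the pixel's ray), 0 where there is no reading.
- robot.camera_model(name): a dict with "camera_matrix" (3x3 intrinsics, pixels), "dist" ([k1, k2, p1, p2, k3] as OpenCV has them; the pictures are not rectified), "pose" (4x4, takes a point from camera to world coordinates); the wrist camera has in their place "tool_from_camera" (4x4, takes a point from camera to tool coordinates, whose origin is the TCP and whose axes are the flange's). Camera axes: x right, y down, z forward; pixel columns grow to the right and rows downward; lengths in m; the calibration is good to about 2 mm. A picture is of the moment at which its call begins: read the wrist's pose just before it. camera_model takes no time and is no camera call.
- robot.close_job(): hands the job in, once; it reports no verdict.
Trained networks look in the newest picture that a camera, given by its name, has taken for a name from the list of things; names that differ only in an ending like _2 or _b are one class to them, and where a whole thing is asked for, a point or a joint stands for the part that bears it (a point fixed in the world has none). Each returns a list of dicts, best first, with "conf" (0 to 1); they miss things now and then, are a little off and sometimes report something else, mostly with a low value. They report only what shows in the picture. A call takes as long as a camera call. They do not tell look-alikes from the thing itself.
- robot.look_for(camera, query): "rect" ([centre column, centre row, width, height] in pixels, round what is visible of it).
- robot.silhouettes(camera, query): "pixels" (384x512 bool, what is visible of it) and "rect" ([centre column, centre row, width, height] in pixels, round what is visible of it).
- robot.tip_of(camera, query): "at" ([row, column] in pixels: a listed point, or the origin of a listed thing).
The state is a dict: "t": time; "q": joint angles; "dq": joint speeds; "joint_torque": joint torques, N m; "tool_pos": TCP position; "orientation": TCP orientation; "force": force on the tool from outside, world axes, zero at the start; "wrist_torque": the same for the moment, N m; "opening": finger opening in m.
Only numpy, scipy, OpenCV 4.12 (cv2) and the standard library are available. Lean on these libraries where they do the work, as an engineer would, in place of code of your own. Each camera call takes 0.05 s, during which the arm holds its last target.

## Working session

There is one attempt and no reset: what is moved stays moved. The work goes in short steps, Python scripts to look and compute and a shell command to move; the robot and the scene stay as the last step left them, time stands still between calls to the robot, and variables do not carry over. Pictures are saved under pics/ and viewed, and the job is handed in when it is done.

```bash
ls; mkdir -p pics; python3 - <<'E'
from plant import robot
import cv2, numpy as np
s=robot.read_state()
for k in s: print(k,s[k])
print(robot.grasp_offset)
for c in ("scene","side","wrist"):
    p,d=robot.read_camera(c)
    cv2.imwrite(f"pics/{c}0.png",p[:,:,::-1])
    np.savez(f"pics/{c}0.npz",p=p,d=d)
    print(c,robot.camera_model(c))
E
```

```text
pics
t 0.0
q [-8.54168870e-02  1.31135777e-01  1.48924931e+00 -2.18748382e-05
  1.52298556e+00 -8.54155478e-02]
dq [ 0.00018906 -0.00137717 -0.00034649 -0.00044206  0.00249114 -0.00063287]
joint_torque [-1.61290725e-03 -5.59853125e+01 -4.91755986e+01  7.67333270e-02
  3.59135563e-02 -2.97389461e-04]
tool_pos [5.99388520e-01 5.55472733e-05 1.83719114e-01]
orientation [-2.22048976e+00 -2.22048915e+00  1.82463704e-03]
force [-0.5557629   0.02214178  1.01017123]
wrist_torque [ 0.03531385 -0.01193281  0.03238267]
opening 0.09283885701545044
0.0188
scene {'camera_matrix': array([[449.0565401 ,   0.        , 258.29185166],
       [  0.        , 449.0565401 , 185.62012791],
       [  0.        ,   0.        ,   1.        ]]), 'dist': array([0.00289851, 0.        , 0.        , 0.        , 0.        ]), 'pose': array([[ 0.91071716, -0.27820858,  0.30527732,  0.08168992],
       [-0.41279304, -0.58802362,  0.69557899, -0.62690876],
       [-0.01400576, -0.75949207, -0.65036577,  0.7863526 ],
       [ 0.        ,  0.        ,  0.        ,  1.        ]])}
side {'camera_matrix': array([[438.704199
[... 395 characters left out ...]
  0.62397269],
       [ 0.        ,  0.        ,  0.        ,  1.        ]])}
wrist {'camera_matrix': array([[316.19503957,   0.        , 253.78261974],
       [  0.        , 316.19503957, 194.73736762],
       [  0.        ,   0.        ,   1.        ]]), 'dist': array([-0.01359632,  0.        ,  0.        ,  0.        ,  0.        ]), 'tool_from_camera': array([[ 2.62793664e-04, -9.64950625e-01, -2.62431368e-01,
         7.24721764e-02],
       [ 9.99999469e-01, -7.97681306e-06,  1.03071046e-03,
        -5.70172293e-05],
       [-9.96678065e-04, -2.62431499e-01,  9.64950110e-01,
        -1.99599103e-01],
       [ 0.00000000e+00,  0.00000000e+00,  0.00000000e+00,
         1.00000000e+00]])}
```

View pics/scene0.png

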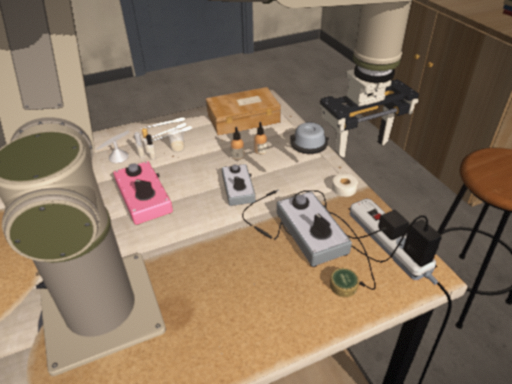

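View pics/side0.png

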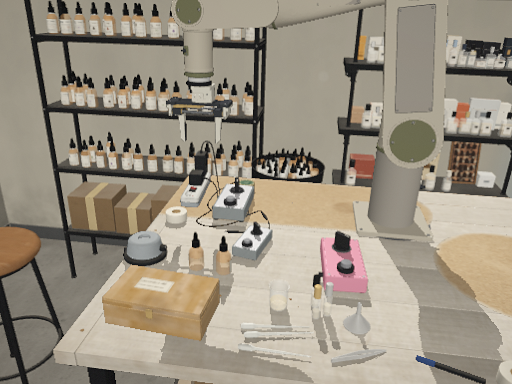

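View pics/wrist0.png

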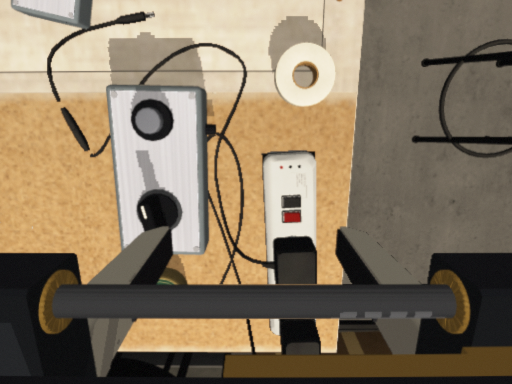

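The wrist view shows the large grey box: button at (152,120), knob at about (158,210), with a white line near (144,212). The pink box and the smaller grey one aren't the target. Next I'll measure the box.

```bash
cat > h.py <<'E'
from plant import robot
import cv2, numpy as np
from scipy.spatial.transform import Rotation as R
def T_tool(s):
    T=np.eye(4);T[:3,:3]=R.from_rotvec(s['orientation']).as_matrix();T[:3,3]=s['tool_pos'];return T
def campose(c,s):
    m=robot.camera_model(c)
    return (m['pose'] if c!='wrist' else T_tool(s)@m['tool_from_camera']),m
def cloud(c,d,s):
    P,m=campose(c,s);h,w=d.shape
    u,v=np.meshgrid(np.arange(w),np.arange(h))
    pts=np.stack([u,v],-1).reshape(-1,1,2).astype(float)
    n=cv2.undistortPoints(pts,m['camera_matrix'],m['dist']).reshape(h,w,2)
    X=np.concatenate([n*d[...,None],d[...,None]],-1)
    return X@P[:3,:3].T+P[:3,3]
def atz(c,uv,z,s):
    P,m=campose(c,s)
    n=cv2.undistortPoints(np.array(uv,float).reshape(-1,1,2),m['camera_matrix'],m['dist']).reshape(-1,2)
    r=np.c_[n,np.ones(len(n))]@P[:3,:3].T;o=P[:3,3]
    z=np.broadcast_to(z,(len(n),))
    return o+r*((z-o[2])/r[:,2])[:,None]
def proj(c,X,s):
    P,m=campose(c,s);Pi=np.linalg.inv(P)
    return cv2.projectPoints(np.array(X,float).reshape(-1,3),cv2.Rodrigues(Pi[:3,:3])[0],Pi[:3,3],m['camera_matrix'],m['dist'])[0].reshape(-1,2)
E
python3 - <<'E'
from h import *
s=robot.read_state()
z=np.load('pics/wrist0.npz');p,d=z['p'],z['d']
C=cloud('wrist',d,s)
for u,v in [(125,100),(195,100),(130,240),(190,150),(152,120),(145,212),(305,75),(240,20),(60,220)]:
    print(u,v,C[v,u].round(4))
m=(np.abs(C[...,2]-0.045)<0.006)&(C[...,0]<0.75)
n,l,st,ce=cv2.connectedComponentsWithStats(m.astype(np.uint8))
i=l[150,195];mm=l==i
print(st[i])
X=C[mm];print(X.mean(0),X[:,2].std())
r=cv2.minAreaRect((X[:,:2]*1000).astype(np.float32));print(r,cv2.boxPoints(r))
print(robot.tip_of('wrist','start_top'),robot.tip_of('wrist','knob_grip'),robot.tip_of('wrist','pointer'),robot.tip_of('wrist','unit'))
im=cv2.resize(p[80:270,90:225],None,fx=4,fy=3.1)
im=cv2.resize(p[80:270,90:225],None,fx=3.1,fy=3.1,interpolation=cv2.INTER_CUBIC)
cv2.imwrite('pics/crop1.png',im[:,:,::-1])
E
```

```text
125 100 [0.4671 0.0815 0.0452]
195 100 [0.5392 0.0814 0.0451]
130 240 [ 0.4567 -0.0735  0.0459]
190 150 [0.5314 0.0301 0.0452]
152 120 [0.5002 0.0621 0.067 ]
145 212 [ 0.4917 -0.0262  0.0858]
305 75 [ 0.6583  0.1101 -0.0013]
240 20 [0.5845 0.1667 0.0007]
60 220 [ 0.3488 -0.0659 -0.0006]
[  106    85    99   170 11621]
[0.49776294 0.01512647 0.04498779] 0.001212440807382344
((494.5827941894531, 2.3514175415039062), (189.35086059570312, 98.6922607421875), 88.87237548828125) [[443.38306 -91.33457]
 [542.0562  -93.27679]
 [545.78253  96.03741]
 [447.10938  97.97962]]
[{'at': [116.9, 144.8], 'conf': 0.82}] [{'at': [217.8, 149.2], 'conf': 0.62}] [{'at': [205.2, 141.4], 'conf': 0.57}, {'at': [76.9, 301.0], 'conf': 0.52}] [{'at': [168.1, 166.8], 'conf': 0.91}]
```

View pics/crop1.png

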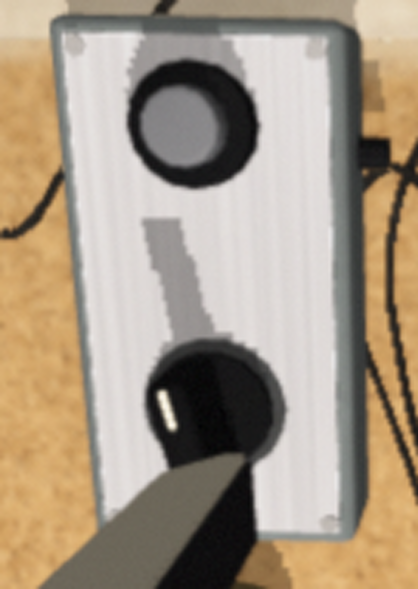

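```bash
python3 - <<'E'
from h import *
s=robot.read_state()
print(atz('wrist',[(141.6,206.5),(145.5,218.7)],0.0865,s))
yaw=np.radians(-1.13);Rz=R.from_euler('z',yaw).as_matrix()
o=np.array([.4946,.0024,0])
print('knob',o+Rz@[0,-.04,0],'btn',o+Rz@[0,.06,0])
z=np.load('pics/wrist0.npz');C=cloud('wrist',z['d'],s);m=(C[...,2]>.078)&(C[...,2]<.095)&(np.hypot(C[...,0]-.4938,C[...,1]+.0376)<.03)
X=C[m];print(len(X),X.mean(0),X.min(0),X.max(0))
mb=(C[...,2]>.058)&(C[...,2]<.075)&(np.hypot(C[...,0]-.4958,C[...,1]-.0624)<.02)
print('btn',C[mb].mean(0),np.median(C[mb][:,2]))
# obstacles from scene/side
for c in('scene','side'):
    z=np.load(f'pics/{c}0.npz');C=cloud(c,z['d'],s)
    m=(C[...,2]>.09)&(C[...,2]<.35)&(np.hypot(C[...,0]-.494,C[...,1])<.28)
    X=C[m]
    h,xe,ye=np.histogram2d(X[:,0],X[:,1],bins=[np.arange(.2,.85,.05),np.arange(-.3,.35,.05)])
    for i in range(len(xe)-1):
        for j in range(len(ye)-1):
            if h[i,j]>3:
                k=(X[:,0]>=xe[i])&(X[:,0]<xe[i+1])&(X[:,1]>=ye[j])&(X[:,1]<ye[j+1])
                print(c,xe[i].round(2),ye[j].round(2),int(h[i,j]),X[k,2].min().round(3),X[k,2].max().round(3))
p=np.load('pics/scene0.npz')['p']
cv2.imwrite('pics/crop2.png',cv2.resize(p[185:270,265:360],None,fx=6,fy=6,interpolation=cv2.INTER_CUBIC)[:,:,::-1])
E
```

```text
[[ 0.48940608 -0.02044991  0.0865    ]
 [ 0.49211756 -0.03318864  0.0865    ]]
knob [ 0.49381116 -0.03759222  0.        ] btn [0.49578326 0.06238833 0.        ]
435 [ 0.4933858  -0.03036025  0.08530373] [ 0.48440922 -0.04564374  0.07808031] [ 0.50174306 -0.01645279  0.08880799]
btn [0.49718852 0.06232425 0.06559353] 0.06661802099322031
scene 0.5 -0.05 861 0.219 0.347
scene 0.5 -0.0 345 0.226 0.347
scene 0.55 -0.2 35 0.09 0.138
scene 0.55 -0.05 350 0.232 0.35
scene 0.55 -0.0 67 0.317 0.35
scene 0.6 -0.25 144 0.091 0.119
scene 0.6 -0.2 422 0.09 0.166
scene 0.6 -0.05 489 0.217 0.35
scene 0.6 -0.0 102 0.216 0.343
scene 0.65 -0.25 74 0.091 0.119
scene 0.65 -0.2 95 0.114 0.129
scene 0.65 -0.05 577 0.22 0.346
scene 0.65 -0.0 193 0.324 0.347
side 0.5 -0.05 84 0.23 0.348
side 0.5 -0.0 381 0.221 0.348
side 0.55 -0.2 16 0.09 0.141
side 0.55 -0.05 44 0.314 0.35
side 0.55 -0.0 138 0.228 0.35
side 0.6 -0.25 7 0.096 0.12
side 0.6 -0.2 119 0.09 0.168
side 0.6 -0.15 17 0.091 0.121
side 0.6 -0.05 78 0.222 0.347
side 0.6 -0.0 255 0.222 0.35
side 0.65 -0.2 31 0.092 0.121
side 0.65 -0.15 8 0.094 0.12
side 0.65 -0.05 36 0.342 0.348
side 0.65 -0.0 269 0.221 0.348
```

View pics/crop2.png

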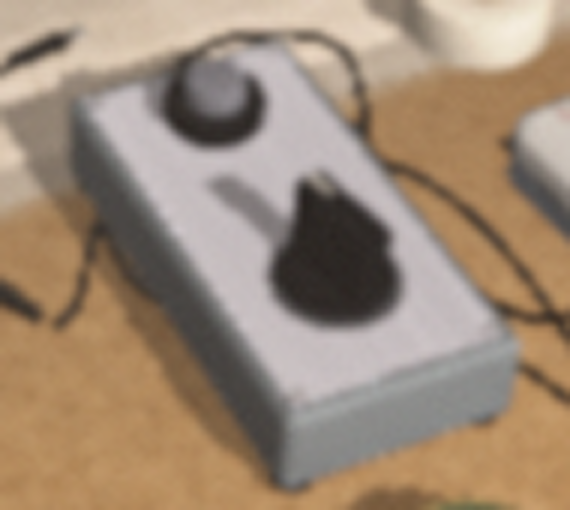

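```bash
python3 - <<'E'
from h import *
s=robot.read_state()
for c in('scene','side','wrist'):
    z=np.load(f'pics/{c}0.npz');C=cloud(c,z['d'],s)
    m=(C[...,2]>.11)&(C[...,2]<.2)&(C[...,0]>.3)&(C[...,0]<.75)&(C[...,1]<-.03)&(C[...,1]>-.35)
    X=C[m]; print(c,len(X))
    if len(X): print(np.percentile(X,[0,5,50,95,100],axis=0).round(3)); print((np.hypot(X[:,0]-.494,X[:,1]+.0376)).min())
    X=X[X[:,2]>.125]
    if len(X): print(np.percentile(X,[0,5,50,95,100],axis=0).round(3)); print((np.hypot(X[:,0]-.494,X[:,1]+.0376)).min())
E
```

```text
scene 517
[[ 0.595 -0.213  0.11 ]
 [ 0.602 -0.21   0.112]
 [ 0.641 -0.183  0.117]
 [ 0.662 -0.16   0.158]
 [ 0.668 -0.153  0.166]]
0.1703699107949439
[[ 0.598 -0.186  0.125]
 [ 0.6   -0.184  0.127]
 [ 0.617 -0.181  0.15 ]
 [ 0.646 -0.177  0.165]
 [ 0.65  -0.173  0.166]]
0.17333526946642638
side 123
[[ 0.595 -0.207  0.11 ]
 [ 0.6   -0.2    0.112]
 [ 0.639 -0.175  0.119]
 [ 0.661 -0.148  0.163]
 [ 0.665 -0.143  0.168]]
0.1621269478057943
[[ 0.6   -0.186  0.126]
 [ 0.6   -0.183  0.127]
 [ 0.622 -0.178  0.149]
 [ 0.646 -0.172  0.166]
 [ 0.65  -0.172  0.168]]
0.17073457773952638
wrist 710
[[ 0.598 -0.173  0.11 ]
 [ 0.631 -0.168  0.111]
 [ 0.649 -0.158  0.117]
 [ 0.665 -0.151  0.118]
 [ 0.668 -0.15   0.119]]
0.17053405493985124
```

```bash
python3 -m handwheel '-0.12 -0.09 0 0 0 0; -0.24 -0.18 0 0 0 0; -0.353 -0.267 0 0 0 0;-0.353 -0.267 0 0 0 0;-0.353 -0.267 0 0 0 0' 0 30
python3 - <<'E'
from h import *
s=robot.read_state();print(s['t'],s['tool_pos'],s['orientation'],s['opening'],s['q'],s['wrist_torque'])
p,d=robot.read_camera('wrist')
np.savez('pics/wrist1.npz',p=p,d=d)
cv2.imwrite('pics/wrist1.png',p[:,:,::-1])
u=proj('wrist',[[.4938,-.0376,.0865]],s)[0];print(u)
u=u.astype(int)
x0=max(u[0]-60,0);y0=max(u[1]-50,0)
print(x0,y0)
cv2.imwrite('pics/crop3.png',cv2.resize(p[y0:y0+100,x0:x0+120],None,fx=6,fy=6,interpolation=cv2.INTER_CUBIC)[:,:,::-1])
E
```

```text
t: 0.85
tool_pos: [0.4939, -0.0806, 0.1851]
orientation: [2.223, 2.219, 0.001]
force: [-0.1, 0.6, -0.7]
opening: 0.0574
0.85 [ 0.49393099 -0.08059993  0.18512125] [2.22277453e+00 2.21891467e+00 1.12708272e-03] 0.057352271174003884 [-2.64406247e-01 -1.43008335e-01  1.75975351e+00  2.02319377e-04
  1.52375916e+00 -2.62677634e-01] [ 0.01956656 -0.02589364  0.02612872]
[253.18172391 141.43774154]
193 91
```

View pics/crop3.png

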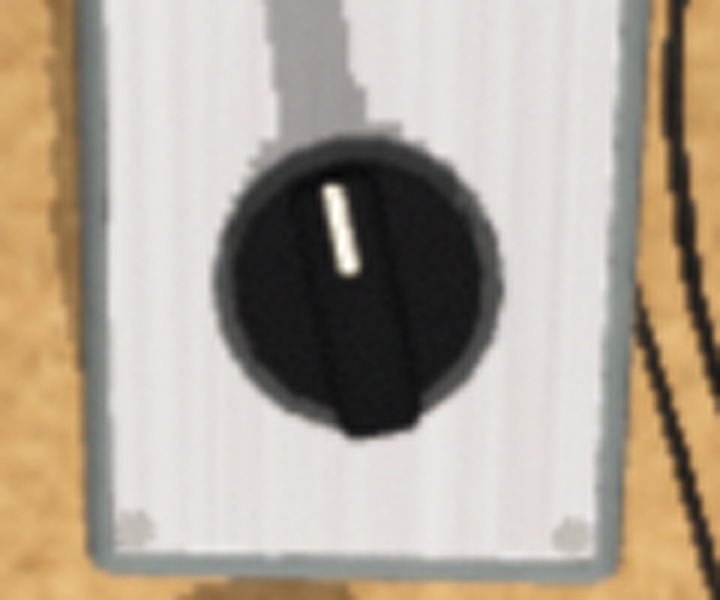

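View pics/wrist1.png

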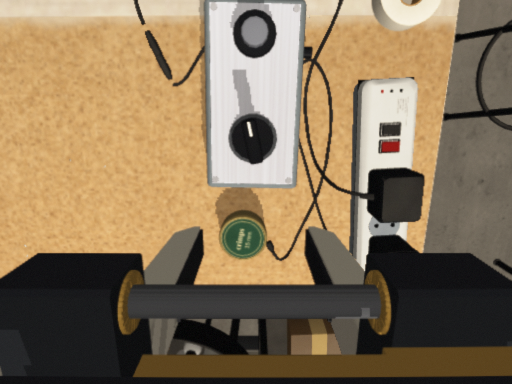

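```bash
python3 - <<'E'
from h import *
s=robot.read_state()
a=atz('wrist',[(248.5,122.0),(251.3,136.2)],0.0865,s);print(a)
dlt=a[0]-a[1];print('ccw deg from +y',np.degrees(np.arctan2(-dlt[0],dlt[1])))
print('disc',atz('wrist',[(252.5,138.3)],0.0525,s))
z=np.load('pics/wrist1.npz');C=cloud('wrist',z['d'],s)
m=(np.abs(C[...,2]-0.045)<0.006)
n,l,st,ce=cv2.connectedComponentsWithStats(m.astype(np.uint8))
i=l[100,290];X=C[l==i];print(st[i],X.mean(0))
r=cv2.minAreaRect((X[:,:2]*1000).astype(np.float32));print(r);print(cv2.boxPoints(r))
m=(C[...,2]>.08)&(C[...,2]<.092)&(np.hypot(C[...,0]-.4938,C[...,1]+.0376)<.03)
X=C[m];r=cv2.minAreaRect((X[:,:2]*1000).astype(np.float32));print('bar',r)
E
```

```text
[[ 0.49008588 -0.01933966  0.0865    ]
 [ 0.49263148 -0.03225322  0.0865    ]]
ccw deg from +y 11.151517180969368
disc [[ 0.4936835  -0.03721422  0.0525    ]]
[  204     0   102   188 14831] [0.49422869 0.00598345 0.04508962]
((493.9099426269531, 1.2945556640625), (187.55201721191406, 100.18775177001953), 88.70966339111328)
[[441.71704  -91.32962 ]
 [541.8794   -93.585724]
 [546.10284   93.91873 ]
 [445.9405    96.174835]]
bar ((493.05926513671875, -37.44349670410156), (13.906989097595215, 41.934478759765625), 11.623332023620605)
```

```bash
python3 -m handwheel '-0.002 0.08 0 0 0 0.13; -0.002 0.142 -0.06 0 0 0.256; -0.002 0.142 -0.2 0 0 0.256;-0.002 0.142 -0.3 0 0 0.256;-0.002 0.142 -0.3 0 0 0.256' 0 30
python3 - <<'E'
from h import *
s=robot.read_state();print(s['t'],s['tool_pos'],np.degrees(R.from_rotvec(s['orientation']).as_euler('zyx')),s['opening'],s['q'],s['wrist_torque'])
E
```

```text
t: 1.4
tool_pos: [0.4905, -0.0358, 0.09]
orientation: [-1.98, -2.429, 0.006]
force: [-1.3, 0.7, -1.1]
opening: 0.0465
1.4 [ 0.49052468 -0.03575113  0.08999301] [-101.62002375   -0.46844098 -179.90365507] 0.04653462419496867 [-1.77225420e-01 -8.90371478e-02  1.88652287e+00  2.18963333e-04
  1.35245116e+00 -3.80088290e-01] [0.01498652 0.00315511 0.01558363]
```

```bash
python3 -m handwheel '0 0 -0.06 0 0 0; 0 0 -0.122 0 0 0; 0 0 -0.122 0 0 0;0 0 -0.122 0 0 0'
python3 - <<'E'
from h import *
s=robot.read_state();print(s['t'],s['tool_pos'],np.degrees(R.from_rotvec(s['orientation']).as_euler('zyx')),s['opening'],s['q'],s['wrist_torque'])
E
```

```text
t: 1.8
tool_pos: [0.4945, -0.0373, 0.0596]
orientation: [1.986, 2.433, 0.001]
force: [-0.1, 1.1, 0.7]
opening: 0.0465
1.8 [ 0.49449828 -0.03732043  0.05960351] [-1.01542286e+02  5.18506231e-02  1.79996698e+02] 0.04654656158907568 [-1.78845449e-01 -5.54991893e-02  1.91317199e+00  1.08756065e-04
  1.28301908e+00 -3.80327187e-01] [ 0.0431077  -0.01161202  0.01562783]
```

```bash
python3 -m handwheel '0 0 0 0 0 0;0 0 0 0 0 0;0 0 0 0 0 0;0 0 0 0 0 0;0 0 0 0 0 0' 1 40
cat > st.py <<'E'
from h import *
s=robot.read_state();e=np.degrees(R.from_rotvec(s['orientation']).as_euler('zyx'))
# tool y axis = jaw direction, knob angle: jaws along knob y; yaw-90 => bar
ang=-e[0]-90
print('t',s['t'],'pos',s['tool_pos'].round(4),'bar deg(world) %.2f unit %.2f'%(e[0]*1.0,0),'F',np.round(s['force'],2),'M',np.round(s['wrist_torque'],3),'op',round(s['opening'],4),'q6',round(s['q'][5],3))
M=R.from_rotvec(s['orientation']).as_matrix()
y=M[:,1]; x=M[:,0]
print('tool x angle ccw from +y: %.2f'%np.degrees(np.arctan2(-x[0],x[1])))
E
python3 st.py
```

```text
t: 2.3
tool_pos: [0.4936, -0.0375, 0.0583]
orientation: [1.987, 2.433, 0.0]
force: [0.6, 0.1, 0.4]
opening: 0.011
t 2.3 pos [ 0.4936 -0.0375  0.0583] bar deg(world) -101.52 unit 0.00 F [0.55 0.11 0.44] M [ 0.024 -0.063  0.031] op 0.011 q6 -0.38
tool x angle ccw from +y: 11.52
```

```bash
python3 -m handwheel '0 0 0 0 0 0;0 0 0 0 0 0'; python3 st.py
```

```text
t: 2.5
tool_pos: [0.4934, -0.0375, 0.0581]
orientation: [-1.987, -2.433, 0.0]
force: [0.5, -0.1, 0.3]
opening: 0.0007
t 2.5 pos [ 0.4934 -0.0375  0.0581] bar deg(world) -101.52 unit 0.00 F [ 0.47 -0.09  0.3 ] M [-0.006  0.007  0.032] op 0.0007 q6 -0.38
tool x angle ccw from +y: 11.52
```

The jaws shut completely, so the bar isn't between them. I'll look at why.

```bash
python3 - <<'E'
from h import *
for c in('wrist','side','scene'):
    p,d=robot.read_camera(c);cv2.imwrite(f'pics/{c}2.png',p[:,:,::-1])
    if c!='wrist':
        u=proj(c,[[.4938,-.0376,.0865]],robot.read_state())[0].astype(int)
        cv2.imwrite(f'pics/{c}2c.png',cv2.resize(p[u[1]-60:u[1]+40,u[0]-60:u[0]+60],None,fx=6,fy=6,interpolation=cv2.INTER_CUBIC)[:,:,::-1])
E
```

```text
(no output)
```

View pics/wrist2.png

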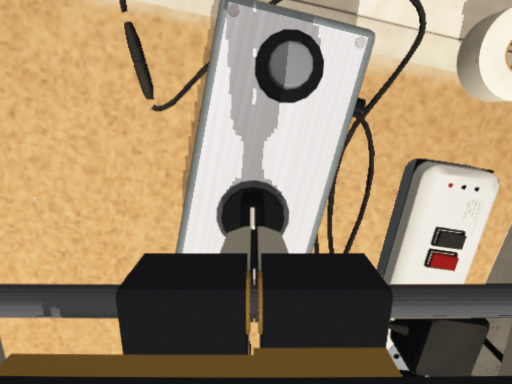

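View pics/side2c.png

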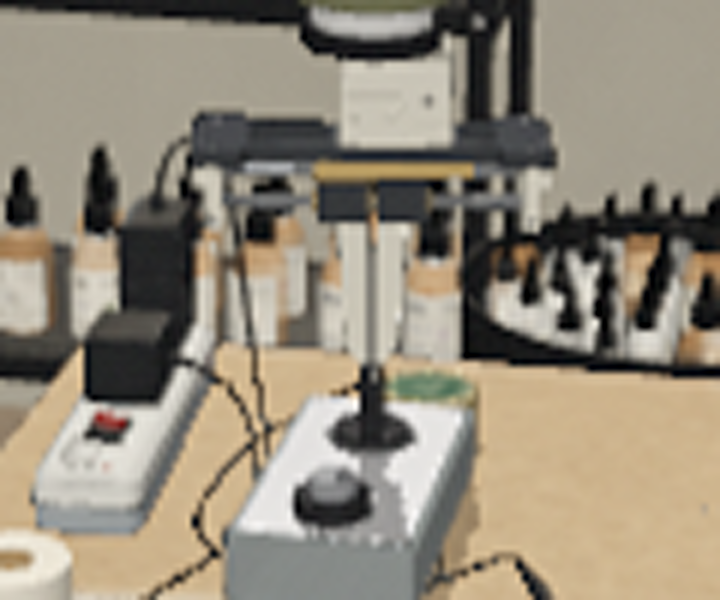

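View pics/scene2c.png

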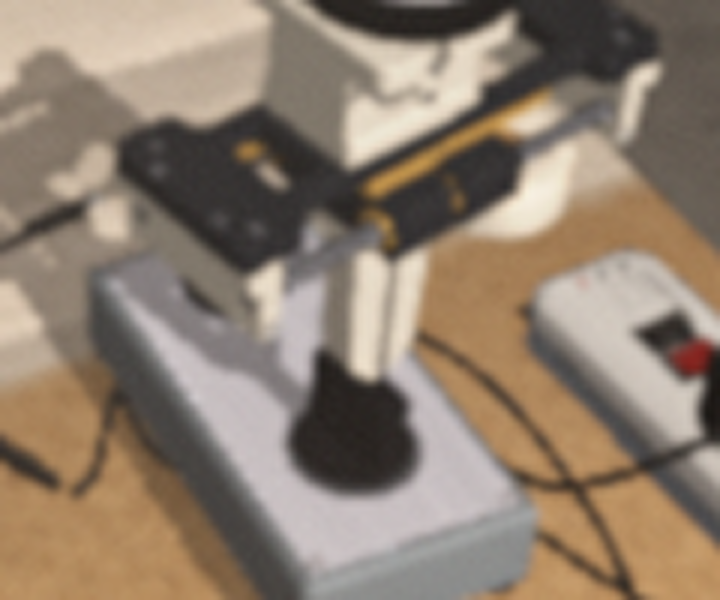

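```bash
python3 - <<'E'
from h import *
s=robot.read_state()
for c in('side','scene'):
    p,d=robot.read_camera(c);C=cloud(c,d,s)
    k=np.load(f'pics/{c}0.npz')
    t=s['tool_pos']; pts=[t,t+[0,0,.0188],t+[0,0,.03],t+[0,0,.05],t+[0,0,.07]]
    print(c,proj(c,pts,s).round(1).tolist())
    m=(np.hypot(C[...,0]-t[0],C[...,1]-t[1])<.032)&(C[...,2]>.05)
    X=C[m]
    for a in np.arange(.05,.16,.01):
        q=X[(X[:,2]>=a)&(X[:,2]<a+.01)]
        if len(q): print(round(a,2),len(q),q.min(0).round(3),q.max(0).round(3))
    q=proj(c,[t+[0,0,.0]],s)[0].astype(int)
    v=q[1]
    im=p.copy(); 
    for a in proj(c,pts,s): cv2.circle(im,tuple(np.round(a).astype(int)),0,(255,0,0),-1)
    cv2.imwrite(f'pics/{c}3c.png',cv2.resize(im[q[1]-50:q[1]+20,q[0]-40:q[0]+40],None,fx=8,fy=8,interpolation=cv2.INTER_NEAREST)[:,:,::-1])
E
```

```text
side [[235.6, 186.9], [235.6, 181.7], [235.6, 178.5], [235.7, 172.7], [235.7, 167.0]]
0.05 60 [ 0.469 -0.055  0.05 ] [ 0.521 -0.014  0.059]
0.06 11 [ 0.482 -0.023  0.062] [ 0.492 -0.011  0.069]
0.07 11 [ 0.483 -0.024  0.07 ] [ 0.493 -0.014  0.079]
0.08 23 [ 0.482 -0.043  0.081] [ 0.496 -0.014  0.09 ]
0.09 9 [ 0.482 -0.032  0.097] [ 0.501 -0.026  0.1  ]
0.1 26 [ 0.475 -0.034  0.101] [ 0.504 -0.024  0.11 ]
0.11 29 [ 0.475 -0.035  0.11 ] [ 0.504 -0.022  0.12 ]
0.12 27 [ 0.475 -0.036  0.12 ] [ 0.503 -0.02   0.129]
0.13 31 [ 0.475 -0.038  0.13 ] [ 0.503 -0.022  0.14 ]
0.14 30 [ 0.475 -0.033  0.141] [ 0.504 -0.019  0.15 ]
0.15 38 [ 0.471 -0.049  0.15 ] [ 0.506 -0.022  0.16 ]
scene [[321.4, 226.5], [322.1, 220.6], [322.5, 217.0], [323.2, 210.4], [324.0, 203.7]]
0.05 122 [ 0.47  -0.064  0.05 ] [ 0.512 -0.021  0.06 ]
0.06 51 [ 0.479 -0.062  0.06 ] [ 0.5   -0.023  0.07 ]
0.07 54 [ 0.481 -0.062  0.07 ] [ 0.499 -0.022  0.08 ]
0.08 83 [ 0.481 -0.062  0.08 ] [ 0.501 -0.021  0.09 ]
0.09 16 [ 0.484 -0.05   0.093] [ 0.505 -0.044  0.1  ]
0.1 47 [ 0.476 -0.052  0.1  ] [ 0.507 -0.034  0.11 ]
0.11 49 [ 0.475 -0.053  0.11 ] [ 0.509 -0.036  0.12 ]
0.12 54 [ 0.475 -0.052  0.12 ] [ 0.508 -0.035  0.13 ]
0.13 54 [ 0.475 -0.052  0.13 ] [ 0.509 -0.034  0.14 ]
0.14 43 [ 0.474 -0.052  0.14 ] [ 0.511 -0.038  0.15 ]
0.15 19 [ 0.473 -0.052  0.15 ] [ 0.487 -0.035  0.159]
```

View pics/side3c.png

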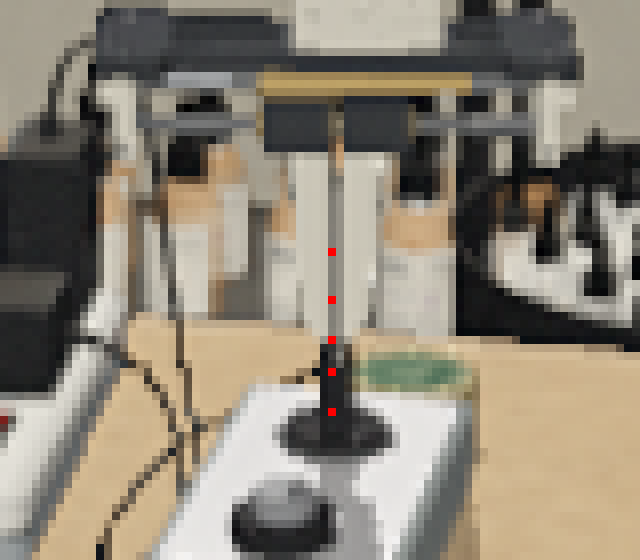

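View pics/scene3c.png

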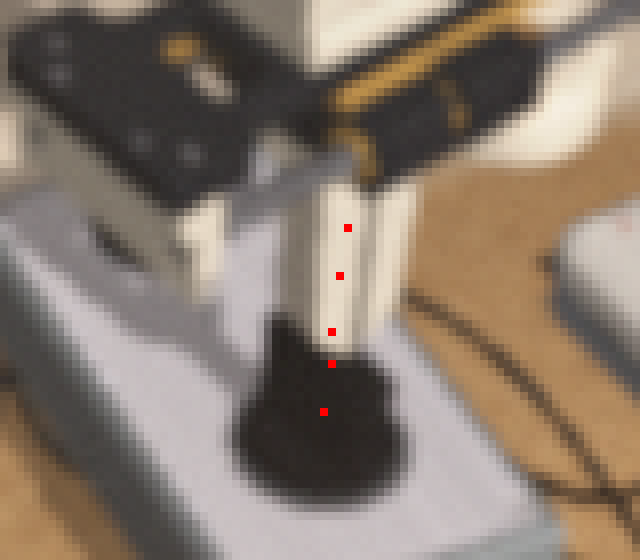

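```bash
python3 - <<'E'
from h import *
s=robot.read_state()
T=T_tool(s)
p,d=robot.read_camera('wrist');C=cloud('wrist',d,s)
Ct=(C-T[:3,3])@T[:3,:3]
print('tcp px',proj('wrist',[s['tool_pos']],s))
for v in range(205,256,3): print(v,[Ct[v,u].round(4).tolist() for u in (246,253,260)])
cv2.imwrite('pics/w4.png',cv2.resize(p[180:280,190:320],None,fx=6,fy=6,interpolation=cv2.INTER_CUBIC)[:,:,::-1])
# start pictures: lowest finger points
s0=dict(tool_pos=np.array([.5994,0,.1837]))
for c in('scene','side'):
    d=np.load(f'pics/{c}0.npz')['d'];C=cloud(c,d,s)
    m=(np.abs(C[...,0]-.6)<.09)&(np.abs(C[...,1])<.04)&(C[...,2]>.13)&(C[...,2]<.26)
    X=C[m];print(c,len(X),X.min(0),[ (a,int((X[:,2]<a).sum())) for a in (.18,.19,.2,.21,.22,.23,.24,.25,.26)])
E
```

```text
tcp px [[253.5894011  220.91625686]]
205 [[0.0197, -0.0043, -0.0279], [0.0196, -0.0003, -0.0274], [0.0199, 0.0036, -0.0284]]
208 [[0.018, -0.0043, -0.0281], [0.0183, -0.0003, -0.0291], [0.0181, 0.0036, -0.0284]]
211 [[0.0159, -0.0044, -0.0271], [0.0161, -0.0003, -0.0277], [0.0161, 0.0037, -0.0279]]
214 [[0.0149, -0.0043, -0.0295], [0.0144, -0.0003, -0.0282], [0.0143, 0.0037, -0.0277]]
217 [[0.0122, -0.0044, -0.0269], [0.0127, -0.0003, -0.0284], [0.0128, 0.0037, -0.0287]]
220 [[0.0103, -0.0044, -0.0269], [0.0108, -0.0003, -0.0281], [0.0107, 0.0037, -0.0279]]
223 [[0.0091, -0.0044, -0.0286], [0.0091, -0.0003, -0.0285], [0.0084, 0.0037, -0.0268]]
226 [[0.0094, -0.0042, -0.0341], [0.0071, -0.0003, -0.0281], [0.0092, 0.0036, -0.0336]]
229 [[0.0092, -0.0041, -0.0382], [0.0075, -0.0003, -0.034], [0.009, 0.0035, -0.0378]]
232 [[0.0092, -0.004, -0.0425], [0.0079, -0.0003, -0.0394], [0.0087, 0.0034, -0.0413]]
235 [[0.0088, -0.004, -0.0457], [0.0076, -0.0003, -0.0429], [0.009, 0.0033, -0.0463]]
238 [[0.0094, -0.0039, -0.0511], [0.0075, -0.0003, -0.0467], [0.0096, 0.0032, -0.0515]]
241 [[0.0093, -0.0038, -0.0545], [0.0076, -0.0003, -0.0508], [0.0091, 0.0032, -0.0543]]
244 [[0.0095, -0.0037, -0.0588], [0.0069, -0.0003, -0.0529], [0.0089, 0.0031, -0.0574]]
247 [[0.0091, -0.0036, -0.0612], [0.0073, -0.0003, -0.0574], [0.0089, 0.003, -0.0609]]
250 [[0.0091, -0.0035, -0.0646], [0.0076, -0.0003, -0.0613], [0.0091, 0.003, -0.0645]]
253 [[0.0359, -0.002, -0.1234], [0.0067, -0.0003, -0.0627], [0.0091, 0.0029, -0.0677]]
scene 315 [ 0.53417664 -0.01345683  0.21643308] [(0.18, 0), (0.19, 0), (0.2, 0), (0.21, 0), (0.22, 8), (0.23, 67), (0.24, 145), (0.25, 232), (0.26, 315)]
side 145 [ 0.53377218 -0.00737129  0.22136333] [(0.18, 0), (0.19, 0), (0.2, 0), (0.21, 0), (0.22, 0), (0.23, 29), (0.24, 64), (0.25, 104), (0.26, 145)]
```

View pics/w4.png

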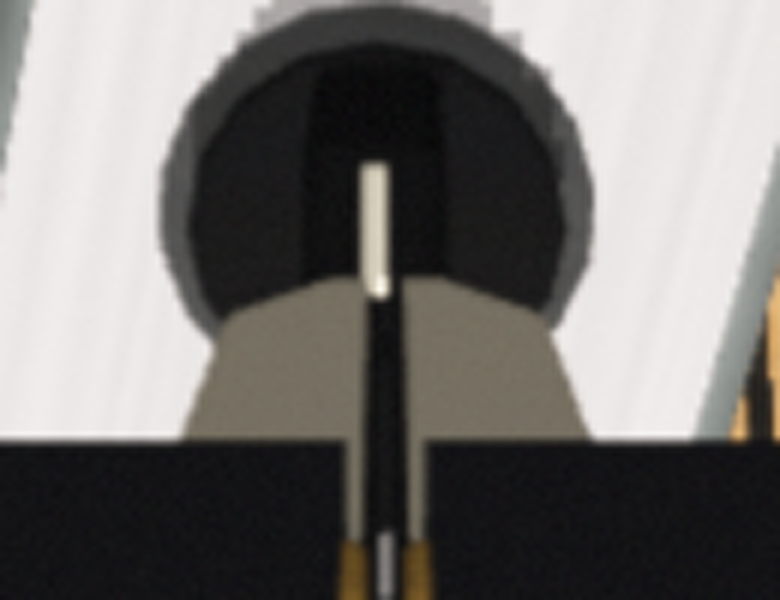

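The depth from all three cameras puts the real fingertips about 33 mm short of the reported TCP. That means the jaws closed just above the bar, about 3 to 5 mm clear of it, and touched nothing. I'll reopen, go down by that amount and check contact as I go.

```bash
python3 -m handwheel '0 0 0.02 0 0 0;0 0 0.02 0 0 0;0 0 0.02 0 0 0;0 0 0.02 0 0 0;0 0 0.02 0 0 0' 0 40; python3 st.py
```

```text
t: 3.3
tool_pos: [0.4934, -0.0375, 0.064]
orientation: [-1.987, -2.433, 0.0]
force: [0.1, 0.1, 0.0]
opening: 0.0361
t 3.3 pos [ 0.4934 -0.0375  0.064 ] bar deg(world) -101.52 unit 0.00 F [0.14 0.06 0.03] M [-0.008 -0.003  0.046] op 0.0361 q6 -0.381
tool x angle ccw from +y: 11.52
```

```bash
python3 -m handwheel '0 0 -0.03 0 0 0;0 0 -0.06 0 0 0;0 0 -0.09 0 0 0;0 0 -0.115 0 0 0;0 0 -0.115 0 0 0'; python3 st.py
python3 - <<'E'
from h import *
s=robot.read_state();T=T_tool(s)
for c in('side','scene'):
    p,d=robot.read_camera(c);q=proj(c,[s['tool_pos']],s)[0].astype(int)
    cv2.imwrite(f'pics/{c}5c.png',cv2.resize(p[q[1]-60:q[1]+30,q[0]-50:q[0]+50],None,fx=7,fy=6,interpolation=cv2.INTER_CUBIC)[:,:,::-1])
    C=cloud(c,d,s);m=(np.hypot(C[...,0]-s['tool_pos'][0],C[...,1]-s['tool_pos'][1])<.05)&(p.min(-1)>90)&(C[...,2]>.048)&(C[...,2]<.12)
    print(c,np.sort(C[m][:,2])[:10].round(3))
E
```

```text
t: 3.8
tool_pos: [0.492, -0.0372, 0.0277]
orientation: [-1.986, -2.431, 0.002]
force: [-0.4, -0.5, 0.6]
opening: 0.0464
t 3.8 pos [ 0.492  -0.0372  0.0277] bar deg(world) -101.52 unit 0.00 F [-0.41 -0.54  0.6 ] M [0.026 0.006 0.007] op 0.0464 q6 -0.38
tool x angle ccw from +y: 11.52
side [0.048 0.048 0.048 0.048 0.048 0.048 0.048 0.048 0.048 0.048]
scene [0.048 0.048 0.048 0.048 0.048 0.048 0.048 0.048 0.048 0.048]
```

View pics/side5c.png

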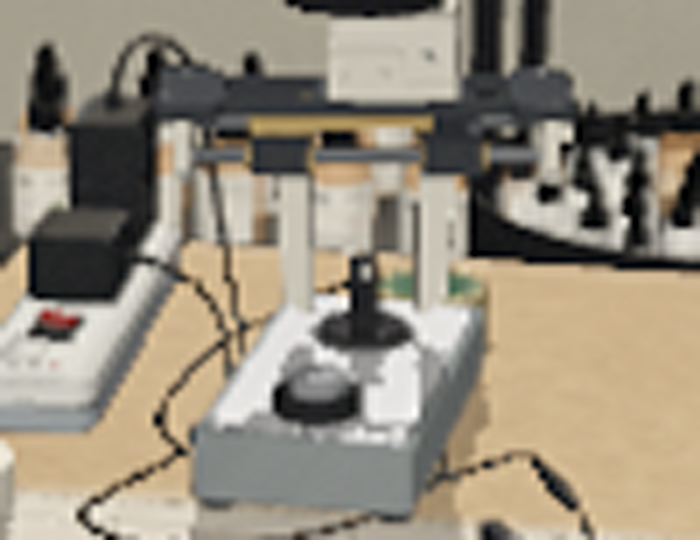

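View pics/scene5c.png

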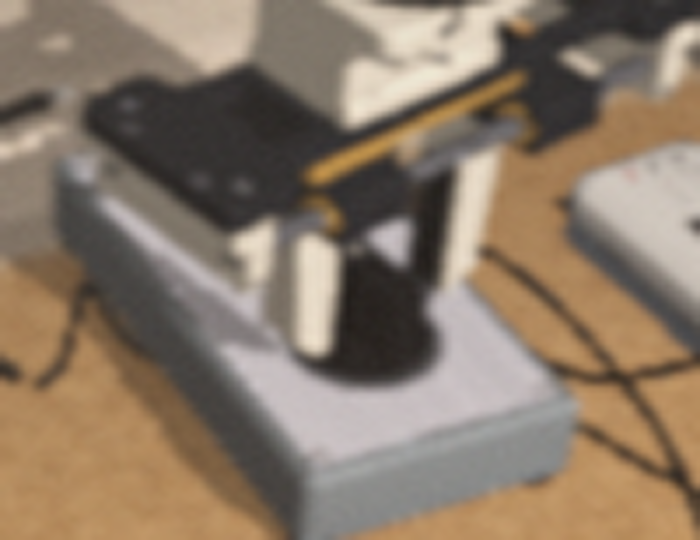

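Both views now show the fingers straddling the bar with their tips near the disc top. I'll close on it, 40 N first.

```bash
python3 -m handwheel '0 0 0.005 0 0 0;0 0 0.005 0 0 0;0 0 0.005 0 0 0;0 0 0.005 0 0 0;0 0 0.005 0 0 0' 1 40; python3 st.py;  python3 -m handwheel '0 0 0 0 0 0;0 0 0 0 0 0'; python3 st.py
```

```text
t: 4.4
tool_pos: [0.4926, -0.0377, 0.0314]
orientation: [-1.986, -2.432, 0.003]
force: [-4.0, 0.5, 1.9]
opening: 0.0137
t 4.4 pos [ 0.4926 -0.0377  0.0314] bar deg(world) -101.53 unit 0.00 F [-4.03  0.55  1.85] M [-0.091  0.628 -0.014] op 0.0137 q6 -0.381
tool x angle ccw from +y: 11.53
t: 4.6
tool_pos: [0.4926, -0.0377, 0.0314]
orientation: [-1.986, -2.432, 0.002]
force: [-6.2, -1.6, 6.5]
opening: 0.0138
t 4.6 pos [ 0.4926 -0.0377  0.0314] bar deg(world) -101.52 unit 0.00 F [-6.24 -1.59  6.47] M [-0.166  1.102 -0.005] op 0.0138 q6 -0.381
tool x angle ccw from +y: 11.52
```

```bash
python3 -m handwheel '-0.003 0 0.002 0 0 0;-0.003 0 0.002 0 0 0;-0.003 0 0.002 0 0 0' 1 60; python3 st.py;  python3 -m handwheel '0 0 0 0 0 0.05;0 0 0 0 0 0.1;0 0 0 0 0 0.1'; python3 st.py
```

```text
t: 4.9
tool_pos: [0.4925, -0.0377, 0.0314]
orientation: [1.987, 2.433, -0.0]
force: [2.3, -3.3, -6.1]
opening: 0.0138
t 4.9 pos [ 0.4925 -0.0377  0.0314] bar deg(world) -101.52 unit 0.00 F [ 2.32 -3.31 -6.05] M [-0.344 -0.416 -0.032] op 0.0138 q6 -0.381
tool x angle ccw from +y: 11.52
t: 5.2
tool_pos: [0.4925, -0.0376, 0.0314]
orientation: [-1.89, -2.51, 0.0]
force: [2.1, -3.3, -6.8]
opening: 0.0136
t 5.2 pos [ 0.4925 -0.0376  0.0314] bar deg(world) -106.05 unit 0.00 F [ 2.13 -3.3  -6.76] M [-0.524 -0.459 -0.101] op 0.0136 q6 -0.46
tool x angle ccw from +y: 16.05
```

```bash
python3 -m handwheel '0 0 -0.002 0 0 0.05;0 0 -0.002 0 0 0.1;0 0 -0.002 0 0 0.1'; python3 st.py;  python3 -m handwheel '0 0 0 0 0 0.05;0 0 0 0 0 0.1;0 0 0 0 0 0.1'; python3 st.py; python3 -m handwheel '0 0 0 0 0 0.05;0 0 0 0 0 0.1;0 0 0 0 0 0.1'; python3 st.py; python3 -m handwheel '0 0 0 0 0 0.05;0 0 0 0 0 0.1;0 0 0 0 0 0.1'; python3 st.py;python3 -m handwheel '0 0 0 0 0 0.05;0 0 0 0 0 0.1;0 0 0 0 0 0.1'; python3 st.py
```

```text
t: 5.5
tool_pos: [0.4925, -0.0377, 0.0314]
orientation: [-1.791, -2.581, 0.001]
force: [-0.8, -2.2, -0.0]
opening: 0.0136
t 5.5 pos [ 0.4925 -0.0377  0.0314] bar deg(world) -110.49 unit 0.00 F [-0.84 -2.21 -0.  ] M [-0.472  0.187  0.003] op 0.0136 q6 -0.537
tool x angle ccw from +y: 20.49
t: 5.8
tool_pos: [0.4925, -0.0377, 0.0313]
orientation: [-1.689, -2.649, 0.001]
force: [-2.2, -3.0, 1.9]
opening: 0.0136
t 5.8 pos [ 0.4925 -0.0377  0.0313] bar deg(world) -114.96 unit 0.00 F [-2.17 -2.96  1.92] M [-0.55   0.327  0.041] op 0.0136 q6 -0.615
tool x angle ccw from +y: 24.96
t: 6.1
tool_pos: [0.4925, -0.0377, 0.0313]
orientation: [-1.584, -2.713, 0.001]
force: [-2.3, -4.0, 2.0]
opening: 0.0137
t 6.1 pos [ 0.4925 -0.0377  0.0313] bar deg(world) -119.44 unit 0.00 F [-2.34 -4.05  2.03] M [-0.583  0.526  0.074] op 0.0137 q6 -0.694
tool x angle ccw from +y: 29.44
t: 6.4
tool_pos: [0.4925, -0.0377, 0.0313]
orientation: [-1.477, -2.773, 0.001]
force: [-3.0, -2.9, 2.6]
opening: 0.0133
t 6.4 pos [ 0.4925 -0.0377  0.0313] bar deg(world) -123.93 unit 0.00 F [-2.98 -2.9   2.62] M [-0.715  0.589  0.103] op 0.0133 q6 -0.772
tool x angle ccw from +y: 33.93
t: 6.7
tool_pos: [0.4925, -0.0377, 0.0313]
orientation: [-1.367, -2.828, 0.001]
force: [-3.5, -3.3, 3.0]
opening: 0.0135
t 6.7 pos [ 0.4925 -0.0377  0.0313] bar deg(world) -128.41 unit 0.00 F [-3.52 -3.29  2.99] M [-0.637  0.592 -0.093] op 0.0135 q6 -0.85
tool x angle ccw from +y: 38.41
```

```bash
python3 -m handwheel '0 0 0 0 0 0.05;0 0 0 0 0 0.1;0 0 0 0 0 0.1'; python3 st.py;  python3 -m handwheel '0 0 0 0 0 0.04;0 0 0 0 0 0.07;0 0 0 0 0 0.07'; python3 st.py; python3 -m handwheel '0 0 0 0 0 0.03;0 0 0 0 0 0.03'; python3 st.py
```

```text
t: 7.0
tool_pos: [0.4925, -0.0377, 0.0313]
orientation: [-1.255, -2.88, 0.001]
force: [-3.2, -4.0, 4.2]
opening: 0.0135
t 7.0 pos [ 0.4925 -0.0377  0.0313] bar deg(world) -132.90 unit 0.00 F [-3.18 -3.98  4.24] M [-0.646  0.671 -0.117] op 0.0135 q6 -0.929
tool x angle ccw from +y: 42.90
t: 7.3
tool_pos: [0.4925, -0.0377, 0.0314]
orientation: [-1.177, -2.912, 0.0]
force: [-3.4, -3.7, 3.7]
opening: 0.0138
t 7.3 pos [ 0.4925 -0.0377  0.0314] bar deg(world) -135.98 unit 0.00 F [-3.43 -3.67  3.71] M [-0.704  0.615 -0.619] op 0.0138 q6 -0.983
tool x angle ccw from +y: 45.98
t: 7.5
tool_pos: [0.4925, -0.0377, 0.0314]
orientation: [-1.144, -2.926, 0.0]
force: [-4.0, -2.8, 4.8]
opening: 0.014
t 7.5 pos [ 0.4925 -0.0377  0.0314] bar deg(world) -137.30 unit 0.00 F [-4.02 -2.83  4.78] M [-0.676  0.642 -0.944] op 0.014 q6 -1.006
tool x angle ccw from +y: 47.30
```

The moment jumped more steeply than the stated 2.5 N m/rad. I'll go no further, ease back a little and re-read it.

```bash
python3 -m handwheel '0 0 0 0 0 -0.03'; python3 st.py;  python3 -m handwheel '0 0 0 0 0 0'; python3 st.py;python3 - <<'E'
from h import *
s=robot.read_state();print(s['joint_torque'].round(2),s['dq'].round(4))
p,d=robot.read_camera('wrist');cv2.imwrite('pics/w6.png',p[:,:,::-1]);np.savez('pics/w6.npz',p=p,d=d)
E
```

```text
t: 7.6
tool_pos: [0.4925, -0.0377, 0.0313]
orientation: [-1.179, -2.912, 0.0]
force: [-4.0, -4.3, 3.7]
opening: 0.0138
t 7.6 pos [ 0.4925 -0.0377  0.0313] bar deg(world) -135.91 unit 0.00 F [-4.03 -4.33  3.73] M [-0.67   0.592 -0.602] op 0.0138 q6 -0.981
tool x angle ccw from +y: 45.91
t: 7.7
tool_pos: [0.4925, -0.0377, 0.0313]
orientation: [-1.18, -2.911, 0.0]
force: [-3.1, -3.6, 3.3]
opening: 0.0138
t 7.7 pos [ 0.4925 -0.0377  0.0313] bar deg(world) -135.89 unit 0.00 F [-3.09 -3.62  3.27] M [-0.703  0.611 -0.643] op 0.0138 q6 -0.981
tool x angle ccw from +y: 45.89
[  2.49 -42.54 -44.82   1.35  -1.03  -0.22] [ 0.0009  0.0027  0.0001 -0.0009 -0.0018 -0.0199]
```

View pics/w6.png

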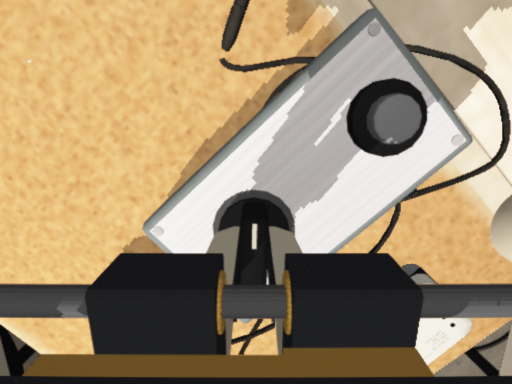

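```bash
python3 - <<'E'
from h import *
s=robot.read_state();print(s['joint_torque'].round(3),s['q'].round(4),s['wrist_torque'].round(3))
p=np.load('pics/w6.npz')['p']
cv2.imwrite('pics/w6c.png',cv2.resize(p[190:290,205:305],None,fx=6,fy=6,interpolation=cv2.INTER_CUBIC)[:,:,::-1])
g=p[200:260,235:275].min(-1).astype(float)
w=np.clip(g-110,0,None)
n,l,st,ce=cv2.connectedComponentsWithStats((w>0).astype(np.uint8));print(st,ce)
i=l[236-200,254-235]
ys,xs=np.nonzero(l==i)
A=atz('wrist',np.c_[xs+235,ys+200],0.0865,s)[:,:2];ww=w[ys,xs]
c=(A*ww[:,None]).sum(0)/ww.sum();B=A-c;S=(B*ww[:,None]).T@B;ev,V=np.linalg.eigh(S);v=V[:,1]
if v@(c-[.4925,-.0377])<0:v=-v
print(c,'line ccw',np.degrees(np.arctan2(-v[0],v[1])),'from centre',np.degrees(np.arctan2(-(c[0]-.4928),c[1]+.0376)), np.ptp(A@v))
E
```

```text
[  2.52  -42.536 -44.822   1.354  -1.026  -0.461] [-1.8010e-01 -2.4300e-02  1.9386e+00 -2.0000e-04  1.2276e+00 -9.8150e-01] [-0.67   0.614 -0.583]
[[   0    0   40   60 2276]
 [  17   24    5   25  124]] [[19.52811951 29.15114236]
 [18.98387097 35.90322581]]
[ 0.48377626 -0.02916944] line ccw 44.586689105220074 from centre 46.94641896270865 0.012716180277197064
```

View pics/w6c.png

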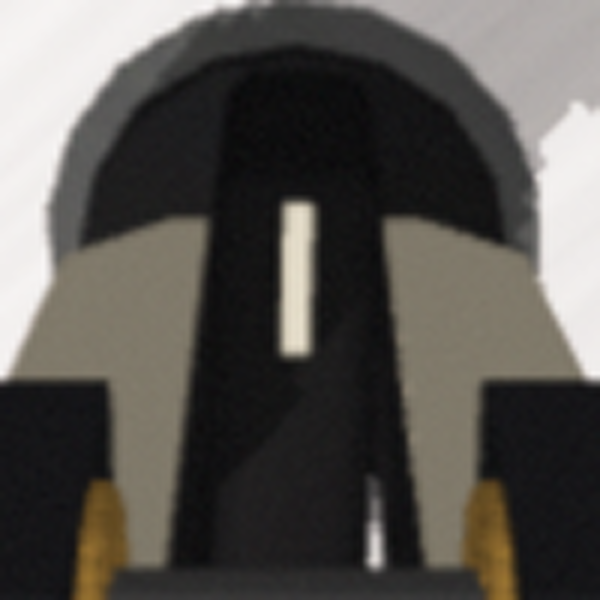

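The white line and the tool angle both put the knob about 1° past the stop's first touch (roughly 47° in the unit frame). That is past the 44° threshold and well short of the 57° limit. Now I'll turn clockwise in small steps and log the feel.

```bash
cat > st2.py <<'E'
from h import *
s=robot.read_state();x=R.from_rotvec(s['orientation']).as_matrix()[:,0]
print('  >> t %.1f ang %.1f Mz %.3f j6 %.2f F %s op %.4f pos %s'%(s['t'],np.degrees(np.arctan2(-x[0],x[1])),s['wrist_torque'][2],s['joint_torque'][5],s['force'].round(1),s['opening'],s['tool_pos'].round(4)))
E
h="python3 -m handwheel"
python3 -m handwheel '0 0 0 0 0 -0.05;0 0 0 0 0 -0.1' >/dev/null; python3 st2.py
python3 -m handwheel '0 0 0 0 0 -0.05;0 0 0 0 0 -0.1' >/dev/null; python3 st2.py
python3 -m handwheel '0 0 0 0 0 -0.05;0 0 0 0 0 -0.1' >/dev/null; python3 st2.py
python3 -m handwheel '0 0 0 0 0 -0.05;0 0 0 0 0 -0.1' >/dev/null; python3 st2.py
python3 -m handwheel '0 0 0 0 0 -0.05;0 0 0 0 0 -0.1' >/dev/null; python3 st2.py
python3 -m handwheel '0 0 0 0 0 -0.05;0 0 0 0 0 -0.1' >/dev/null; python3 st2.py
python3 -m handwheel '0 0 0 0 0 -0.05;0 0 0 0 0 -0.1' >/dev/null; python3 st2.py
python3 -m handwheel '0 0 0 0 0 -0.05;0 0 0 0 0 -0.1' >/dev/null; python3 st2.py
```

```text
>> t 8.0 ang 41.4 Mz -0.088 j6 -0.95 F [-3.6 -3.8  3.3] op 0.0134 pos [ 0.4925 -0.0377  0.0314]
  >> t 8.2 ang 36.9 Mz 0.213 j6 -0.67 F [-3.  -3.9  4. ] op 0.0137 pos [ 0.4925 -0.0377  0.0313]
  >> t 8.3 ang 32.4 Mz 0.136 j6 -0.71 F [-3.5 -4.6  2.7] op 0.0138 pos [ 0.4925 -0.0377  0.0314]
  >> t 8.6 ang 27.9 Mz 0.096 j6 -0.76 F [-2.9 -4.3  3.3] op 0.0137 pos [ 0.4925 -0.0377  0.0314]
  >> t 8.8 ang 23.4 Mz 0.024 j6 -0.81 F [-3.2 -3.4  2.5] op 0.0140 pos [ 0.4925 -0.0377  0.0313]
  >> t 8.9 ang 18.9 Mz -0.019 j6 -0.86 F [-3.1 -3.   3. ] op 0.0133 pos [ 0.4926 -0.0376  0.0314]
  >> t 9.2 ang 14.4 Mz -0.055 j6 -0.91 F [-3.2 -3.   3.1] op 0.0132 pos [ 0.4926 -0.0376  0.0314]
  >> t 9.3 ang 9.9 Mz 0.147 j6 -0.63 F [-3.1 -3.4  1.9] op 0.0134 pos [ 0.4926 -0.0376  0.0314]
```

Click 1 felt: crest near 21°, seat near 12° (world). Continuing.

```bash

python3 -m handwheel '0 0 0 0 0 -0.05;0 0 0 0 0 -0.1' >/dev/null; python3 st2.py
python3 -m handwheel '0 0 0 0 0 -0.05;0 0 0 0 0 -0.1' >/dev/null; python3 st2.py
python3 -m handwheel '0 0 0 0 0 -0.05;0 0 0 0 0 -0.1' >/dev/null; python3 st2.py
python3 -m handwheel '0 0 0 0 0 -0.05;0 0 0 0 0 -0.1' >/dev/null; python3 st2.py
python3 -m handwheel '0 0 0 0 0 -0.05;0 0 0 0 0 -0.1' >/dev/null; python3 st2.py
python3 -m handwheel '0 0 0 0 0 -0.05;0 0 0 0 0 -0.1' >/dev/null; python3 st2.py
python3 -m handwheel '0 0 0 0 0 -0.05;0 0 0 0 0 -0.1' >/dev/null; python3 st2.py
python3 -m handwheel '0 0 0 0 0 -0.05;0 0 0 0 0 -0.1' >/dev/null; python3 st2.py
```

```text
>> t 9.6 ang 5.4 Mz 0.101 j6 -0.72 F [-1.8 -3.2  2.4] op 0.0132 pos [ 0.4926 -0.0376  0.0314]
  >> t 9.8 ang 0.9 Mz 0.049 j6 -0.77 F [-3.5 -4.1  1.9] op 0.0132 pos [ 0.4926 -0.0377  0.0313]
  >> t 9.9 ang -3.6 Mz -0.016 j6 -0.82 F [-2.  -3.4  1.7] op 0.0135 pos [ 0.4927 -0.0376  0.0314]
  >> t 10.2 ang -8.1 Mz -0.034 j6 -0.87 F [-2.1 -4.5  1.6] op 0.0136 pos [ 0.4927 -0.0376  0.0314]
  >> t 10.3 ang -12.6 Mz -0.090 j6 -0.92 F [-2.3 -3.6  2.4] op 0.0135 pos [ 0.4927 -0.0377  0.0313]
  >> t 10.6 ang -17.1 Mz -0.182 j6 -0.98 F [-2.5 -3.6  1.6] op 0.0137 pos [ 0.4928 -0.0377  0.0314]
  >> t 10.8 ang -21.6 Mz 0.261 j6 -0.53 F [-1.2 -3.7  1.4] op 0.0133 pos [ 0.4928 -0.0377  0.0314]
  >> t 10.9 ang -26.1 Mz 0.204 j6 -0.63 F [-1.5 -3.3  1.9] op 0.0138 pos [ 0.4928 -0.0377  0.0313]
```

Click 2 seated near -19°. On towards click 3.

```bash

python3 -m handwheel '0 0 0 0 0 -0.05;0 0 0 0 0 -0.1' >/dev/null; python3 st2.py
python3 -m handwheel '0 0 0 0 0 -0.05;0 0 0 0 0 -0.1' >/dev/null; python3 st2.py
python3 -m handwheel '0 0 0 0 0 -0.05;0 0 0 0 0 -0.1' >/dev/null; python3 st2.py
python3 -m handwheel '0 0 0 0 0 -0.05;0 0 0 0 0 -0.1' >/dev/null; python3 st2.py
python3 -m handwheel '0 0 0 0 0 -0.05;0 0 0 0 0 -0.1' >/dev/null; python3 st2.py
python3 -m handwheel '0 0 0 0 0 -0.05;0 0 0 0 0 -0.1' >/dev/null; python3 st2.py
python3 -m handwheel '0 0 0 0 0 -0.05;0 0 0 0 0 -0.1' >/dev/null; python3 st2.py
```

```text
>> t 11.2 ang -30.6 Mz 0.154 j6 -0.69 F [-0.9 -3.3  1.6] op 0.0134 pos [ 0.4928 -0.0377  0.0313]
  >> t 11.3 ang -35.1 Mz 0.067 j6 -0.75 F [-2.  -3.9  1.3] op 0.0135 pos [ 0.4928 -0.0377  0.0313]
  >> t 11.6 ang -39.6 Mz 0.088 j6 -0.80 F [-1.4 -3.   2.6] op 0.0138 pos [ 0.4928 -0.0378  0.0313]
  >> t 11.8 ang -44.1 Mz 0.031 j6 -0.84 F [-1.1 -3.3  1.7] op 0.0135 pos [ 0.4929 -0.0378  0.0314]
  >> t 11.9 ang -48.6 Mz -0.076 j6 -0.89 F [-2.  -3.8  1.5] op 0.0137 pos [ 0.4929 -0.0378  0.0314]
  >> t 12.2 ang -53.1 Mz -0.111 j6 -0.95 F [-2.1 -4.6  0.4] op 0.0133 pos [ 0.4929 -0.0378  0.0314]
  >> t 12.3 ang -57.6 Mz -0.136 j6 -0.99 F [-2.2 -4.5  0.1] op 0.0134 pos [ 0.4929 -0.0378  0.0314]
```

```bash

python3 -m handwheel '0 0 0 0 0 -0.05;0 0 0 0 0 -0.067' >/dev/null; python3 st2.py
python3 -m handwheel '0 0 0 0 0 -0.05;0 0 0 0 0 -0.067' >/dev/null; python3 st2.py
python3 -m handwheel '0 0 0 0 0 -0.05;0 0 0 0 0 -0.067' >/dev/null; python3 st2.py
python3 -m handwheel '0 0 0 0 0 -0.05;0 0 0 0 0 -0.067' >/dev/null; python3 st2.py
python3 -m handwheel '0 0 0 0 0 -0.05;0 0 0 0 0 -0.067' >/dev/null; python3 st2.py
```

```text
>> t 12.6 ang -60.5 Mz 0.273 j6 0.46 F [-0.2 -4.9  1.8] op 0.0133 pos [ 0.4929 -0.0378  0.0314]
  >> t 12.8 ang -63.5 Mz 0.192 j6 0.34 F [-1.4 -5.   0.6] op 0.0139 pos [ 0.4929 -0.0378  0.0314]
  >> t 12.9 ang -66.5 Mz 0.127 j6 0.27 F [-1.3 -5.8  0.5] op 0.0135 pos [ 0.4929 -0.0378  0.0314]
  >> t 13.2 ang -69.5 Mz 0.147 j6 0.22 F [-0.9 -5.5  1.5] op 0.0136 pos [ 0.4929 -0.0379  0.0314]
  >> t 13.3 ang -72.5 Mz 0.074 j6 0.19 F [-1.  -5.4  1.1] op 0.0139 pos [ 0.4929 -0.0379  0.0314]
```

Click 3 seated at about -59°. Click 4 should be near -91°, so I'll keep the steps small.

```bash

python3 -m handwheel '0 0 0 0 0 -0.05;0 0 0 0 0 -0.067' >/dev/null; python3 st2.py
python3 -m handwheel '0 0 0 0 0 -0.05;0 0 0 0 0 -0.067' >/dev/null; python3 st2.py
python3 -m handwheel '0 0 0 0 0 -0.05;0 0 0 0 0 -0.067' >/dev/null; python3 st2.py
python3 -m handwheel '0 0 0 0 0 -0.05;0 0 0 0 0 -0.067' >/dev/null; python3 st2.py
python3 -m handwheel '0 0 0 0 0 -0.05;0 0 0 0 0 -0.067' >/dev/null; python3 st2.py
```

```text
>> t 13.6 ang -75.6 Mz 0.028 j6 0.16 F [-1.2 -4.9  1. ] op 0.0136 pos [ 0.4929 -0.0379  0.0313]
  >> t 13.8 ang -78.6 Mz -0.009 j6 0.13 F [-1.1 -5.1  2.1] op 0.0138 pos [ 0.4929 -0.0379  0.0314]
  >> t 13.9 ang -81.6 Mz -0.031 j6 0.09 F [-0.6 -5.6  1.1] op 0.0138 pos [ 0.4929 -0.0379  0.0314]
  >> t 14.2 ang -84.6 Mz -0.051 j6 0.06 F [-1.9 -4.7  1.3] op 0.0136 pos [ 0.4929 -0.038   0.0314]
  >> t 14.3 ang -87.6 Mz -0.085 j6 0.02 F [-1.1 -5.3  1.6] op 0.0136 pos [ 0.4929 -0.038   0.0313]
```

```bash

python3 -m handwheel '0 0 0 0 0 -0.03;0 0 0 0 0 -0.04' >/dev/null; python3 st2.py
python3 -m handwheel '0 0 0 0 0 -0.03;0 0 0 0 0 -0.04' >/dev/null; python3 st2.py
```

```text
>> t 14.6 ang -89.4 Mz -0.063 j6 -0.03 F [-1.1 -6.1  1.3] op 0.0138 pos [ 0.4929 -0.038   0.0313]
  >> t 14.8 ang -91.2 Mz -0.089 j6 0.06 F [-0.9 -5.2  2.5] op 0.0137 pos [ 0.4929 -0.038   0.0314]
```

```bash

python3 -m handwheel '0 0 0 0 0 -0.03;0 0 0 0 0 -0.035' >/dev/null; python3 st2.py
python3 -m handwheel '0 0 0 0 0 0.02;0 0 0 0 0 0.02;0 0 0 0 0 0.02' >/dev/null; python3 st2.py
```

```text
>> t 14.9 ang -92.8 Mz 0.163 j6 0.38 F [-0.5 -6.2  2.1] op 0.0136 pos [ 0.4929 -0.038   0.0314]
  >> t 15.2 ang -91.8 Mz 0.069 j6 0.06 F [-1.5 -6.3  2.1] op 0.0135 pos [ 0.4929 -0.038   0.0314]
```

The fourth click flipped over at about -92°, as expected. I'll let go and rise.

```bash

python3 -m handwheel '0 0 0 0 0 0;0 0 0 0 0 0;0 0 0 0 0 0;0 0 0 0 0 0;0 0 0 0 0 0' 0 40 >/dev/null; python3 st2.py
python3 -m handwheel '0 0 0.1 0 0 0;0 0 0.2 0 0 0;0 0 0.3 0 0 0;0 0 0.4 0 0 0;0 -0.15 0.45 0 0 0' >/dev/null; python3 st2.py
python3 -m handwheel '0 0 0 0 0 0.19;0 0 0 0 0 0.38;0 0 0 0 0 0.57;0 0 0 0 0 0.76;0 0 0 0 0 0.95' 1 >/dev/null; python3 st2.py
python3 -m handwheel '0 0 0 0 0 0.19;0 0 0 0 0 0.38;0 0 0 0 0 0.57;0 0 0 0 0 0.76;0 0 0 0 0 0.95' 1 >/dev/null; python3 st2.py
python3 -m handwheel '0 0 0 0 0 0.12;0 0 0 0 0 0.12' 1 >/dev/null; python3 st2.py
python3 - <<'E'
from h import *
s=robot.read_state()
p,d=robot.read_camera('wrist');cv2.imwrite('pics/w7.png',p[:,:,::-1]);np.savez('pics/w7.npz',p=p,d=d)
C=cloud('wrist',d,s)
m=(C[...,2]>.08)&(C[...,2]<.092)&(np.hypot(C[...,0]-.4930,C[...,1]+.0377)<.03)
X=C[m];r=cv2.minAreaRect((X[:,:2]*1000).astype(np.float32));print('bar',r)
m=(C[...,2]>.055)&(C[...,2]<.075)&(np.hypot(C[...,0]-.496,C[...,1]-.062)<.02)
X=C[m];print('btn',len(X),X.mean(0),np.median(X[:,2]),(X.min(0)+X.max(0))/2)
print(robot.tip_of('wrist','start_top'),proj('wrist',[[.4955,.0622,.066]],s))
E
```

```text
>> t 15.8 ang -91.8 Mz -0.023 j6 0.00 F [-0.   0.3  0.6] op 0.0457 pos [ 0.4926 -0.0373  0.0311]
  >> t 16.2 ang -91.5 Mz -0.006 j6 3.33 F [ 1.5 -0.2 -0.3] op 0.0467 pos [ 0.4944 -0.0795  0.1695]
  >> t 16.8 ang -48.7 Mz 0.050 j6 3.13 F [ 0.1 -0.8  0.1] op 0.0111 pos [ 0.4926 -0.0824  0.1661]
  >> t 17.2 ang -5.9 Mz -0.028 j6 3.13 F [ 0.6 -0.1  0.5] op 0.0007 pos [ 0.4926 -0.0824  0.166 ]
  >> t 17.4 ang -0.8 Mz 0.008 j6 -1.91 F [-0.1 -0.1  1.7] op 0.0006 pos [ 0.4926 -0.0824  0.1661]
bar ((492.7433166503906, -37.80842590332031), (13.369376182556152, 40.794212341308594), 89.28346252441406)
btn 1694 [0.49564967 0.0610484  0.06103531] 0.0577957232950958 [0.49585012 0.0620869  0.06188259]
[{'at': [22.4, 251.3], 'conf': 0.58}] [[254.65018061  22.02944286]]
```

View pics/w7.png

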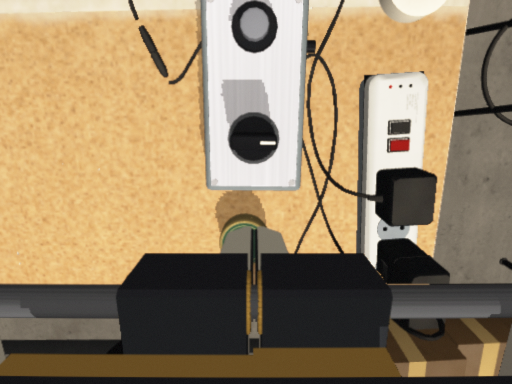

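The knob reads about -90.7° world, so the pointer is on +x in the fourth click. I also measured the button: centre at about (0.4955, 0.0622), top at about 0.066 m. Moving over it with the fingers shut.

```bash

python3 -m handwheel '0.009 0.13 0 0 0 0;0.009 0.26 0 0 0 0;0.009 0.39 0 0 0 0;0.009 0.482 0 0 0 0;0.009 0.482 0 0 0 0' >/dev/null; python3 st2.py
python3 -m handwheel '0 0 -0.1 0 0 0;0 0 -0.2 0 0 0;0 0 -0.3 0 0 0;0 0 -0.4 0 0 0;0 0 -0.4 0 0 0' >/dev/null; python3 st2.py
python3 - <<'E'
from h import *
s=robot.read_state()
for c in('side','scene'):
    p,d=robot.read_camera(c);q=proj(c,[s['tool_pos']],s)[0].astype(int)
    cv2.imwrite(f'pics/{c}8c.png',cv2.resize(p[q[1]-60:q[1]+40,q[0]-50:q[0]+50],None,fx=6,fy=6,interpolation=cv2.INTER_CUBIC)[:,:,::-1])
E
```

```text
>> t 18.1 ang -0.8 Mz -0.051 j6 0.87 F [-0.7 -0.1 -0. ] op 0.0003 pos [0.495  0.0652 0.1661]
  >> t 18.6 ang -1.0 Mz -0.001 j6 0.01 F [-1.5 -0.4 -0.2] op 0.0006 pos [0.4913 0.0613 0.0416]
```

View pics/side8c.png

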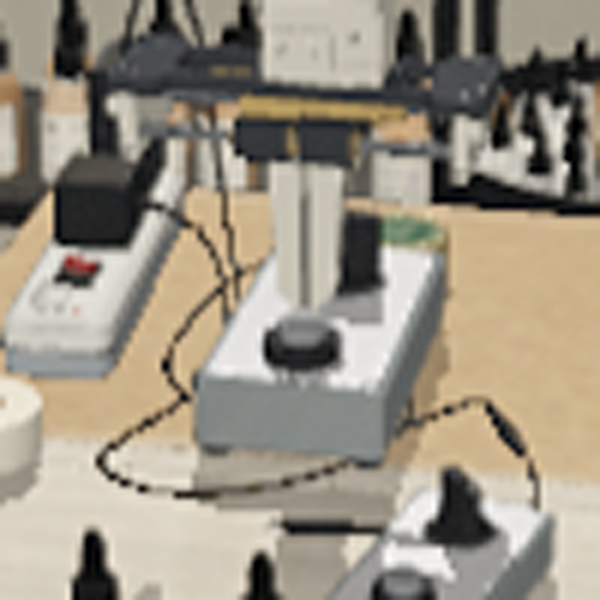

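View pics/scene8c.png

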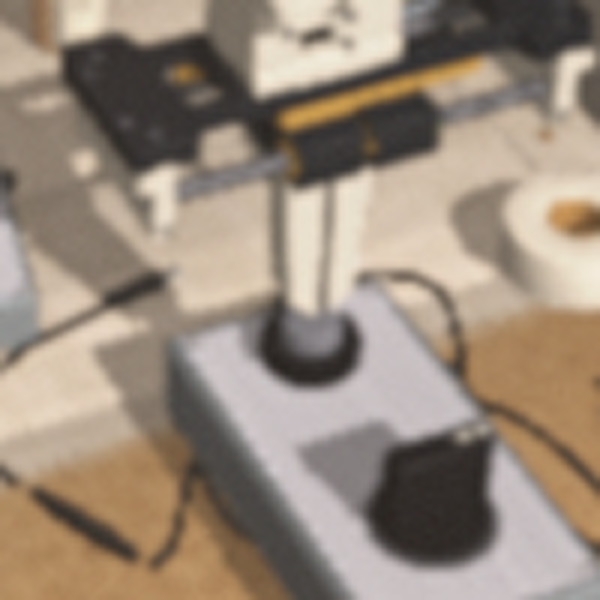

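The tips hang right over the button. Pressing in small steps while watching the force.

```bash

python3 -m handwheel '0 0 -0.013 0 0 0;0 0 -0.027 0 0 0;0 0 -0.027 0 0 0' >/dev/null; python3 st2.py
python3 -m handwheel '0 0 -0.007 0 0 0;0 0 -0.007 0 0 0' >/dev/null; python3 st2.py
python3 -m handwheel '0 0 -0.007 0 0 0;0 0 -0.007 0 0 0' >/dev/null; python3 st2.py
python3 -m handwheel '0 0 -0.005 0 0 0;0 0 -0.005 0 0 0' >/dev/null; python3 st2.py
```

```text
>> t 18.9 ang -0.9 Mz 0.024 j6 0.01 F [ 0.  -0.1 -0.2] op 0.0006 pos [0.4958 0.0621 0.0386]
  >> t 19.1 ang -0.9 Mz -0.022 j6 0.00 F [-0.1 -0.2 -0. ] op 0.0005 pos [0.4953 0.0622 0.036 ]
  >> t 19.4 ang -0.8 Mz 0.004 j6 0.00 F [-0.2 -0.3  0.1] op 0.0003 pos [0.4951 0.0621 0.0336]
  >> t 19.6 ang -0.9 Mz -0.002 j6 0.00 F [-1.   0.4  2.3] op 0.0002 pos [0.4953 0.0622 0.0323]
```

```bash

python3 -m handwheel '0 0 -0.01 0 0 0;0 0 -0.01 0 0 0' >/dev/null; python3 st2.py
python3 -m handwheel '0 0 -0.005 0 0 0;0 0 -0.005 0 0 0' >/dev/null; python3 st2.py
python3 -m handwheel '0 0 -0.004 0 0 0;0 0 -0.004 0 0 0' >/dev/null; python3 st2.py
```

```text
>> t 19.8 ang -0.9 Mz -0.004 j6 0.00 F [-0.6  1.1  3.9] op 0.0006 pos [0.4956 0.0621 0.0293]
  >> t 19.9 ang -0.9 Mz 0.011 j6 0.00 F [-0.1  0.4  4.1] op 0.0005 pos [0.4956 0.0621 0.028 ]
  >> t 20.1 ang -0.9 Mz -0.014 j6 0.00 F [-3.3  0.1  8.3] op 0.0004 pos [0.4956 0.0621 0.0273]
```

```bash

python3 -m handwheel '0 0 -0.003 0 0 0;0 0 -0.003 0 0 0' >/dev/null; python3 st2.py
```

```text
>> t 20.4 ang -0.8 Mz -0.009 j6 -0.00 F [-7.  -0.5 15.8] op 0.0006 pos [0.4956 0.0621 0.0272]
```

The button bottomed out: force rose past 5 N to 15.8 N and motion stopped about 6 mm after contact. Releasing, backing well clear, then checking.

```bash

python3 -m handwheel '0 0 0.03 0 0 0;0 0 0.15 0 0 0;0 0 0.3 0 0 0;0 0 0.42 0 0 0;0 0 0.5 0 0 0' >/dev/null; python3 st2.py
python3 -m handwheel '0 -0.15 0 0 0 0;0 -0.3 0 0 0 0;0 -0.45 0 0 0 0;0 -0.45 0 0 0 0;0 -0.45 0 0 0 0' >/dev/null; python3 st2.py
python3 - <<'E'
from h import *
s=robot.read_state()
p,d=robot.read_camera('wrist');cv2.imwrite('pics/w9.png',p[:,:,::-1])
C=cloud('wrist',d,s)
m=(C[...,2]>.08)&(C[...,2]<.092)&(np.hypot(C[...,0]-.4930,C[...,1]+.0377)<.03)
print('bar',cv2.minAreaRect((C[m][:,:2]*1000).astype(np.float32)))
m=(np.hypot(C[...,0]-.4953,C[...,1]-.0622)<.009)
print('btn top',np.median(C[m][:,2]))
d0=np.load('pics/wrist0.npz')
for c in('scene','side'):
    p,d=robot.read_camera(c);p0=np.load(f'pics/{c}0.npz')['p']
    cv2.imwrite(f'pics/{c}9.png',np.vstack([p0,p])[::1,:,::-1] if 0 else p[:,:,::-1])
    for q in('warmer','bottle_a','crimp_tin','label_roll'):
        print(c,q,[(np.round(a['rect'],1).tolist(),round(a['conf'],2)) for a in robot.look_for(c,q)[:2]])
E
```

```text
>> t 20.9 ang -0.9 Mz 0.018 j6 -0.00 F [ 0.5 -0.9  0.6] op 0.0004 pos [0.4962 0.0621 0.1787]
  >> t 21.4 ang -1.0 Mz -0.062 j6 -0.23 F [-0.1  0.3  0.3] op 0.0005 pos [ 0.4949 -0.0736  0.1752]
bar ((492.6821594238281, -38.122493743896484), (14.11082935333252, 41.49121856689453), 88.82568359375)
btn top 0.0666770885615548
scene warmer [([308.8, 127.0, 25.5, 6.1], 0.63)]
scene bottle_a [([235.7, 143.1, 13.3, 31.0], 0.78), ([260.5, 140.9, 13.4, 32.9], 0.55)]
scene crimp_tin [([343.4, 282.9, 28.5, 26.9], 0.89)]
scene label_roll [([346.9, 184.6, 21.7, 24.6], 0.78)]
side warmer [([145.3, 249.6, 42.1, 35.5], 0.91), ([222.6, 252.6, 17.5, 39.3], 0.46)]
side bottle_a [([223.1, 253.7, 13.8, 40.6], 0.82), ([197.1, 254.3, 15.6, 38.2], 0.56)]
side crimp_tin []
side label_roll [([176.8, 214.6, 19.6, 15.9], 0.72)]
```

View pics/w9.png

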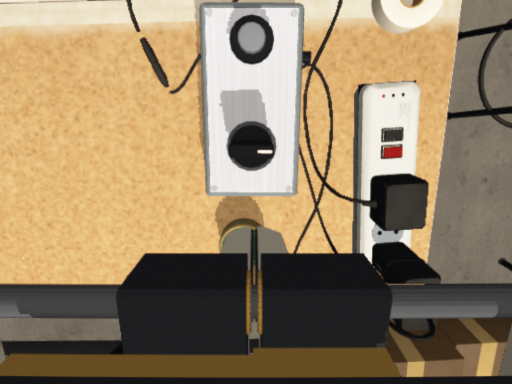

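View pics/scene9.png

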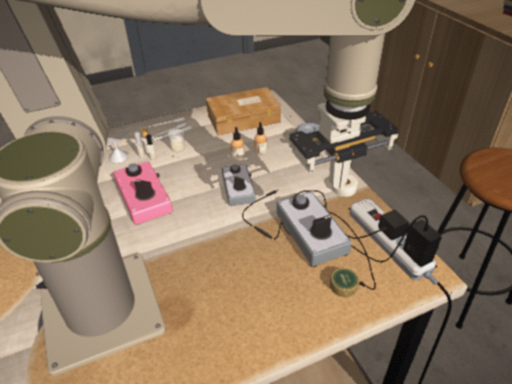

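The final pictures show the knob's line pointing to +x at (265,151), the button up again at 0.0667 m, the bystanders in place and the gripper clear. Handing in.

```bash
python3 -c "
from plant import robot
print(robot.close_job())"
```

```text
the job is handed in; nothing more can be done
None
```

The whole sequence was carried out and the job is handed in after about 22 s of the 70 s. The lean on the end stop may have been harder than you asked for.

- **Knob:** I turned it anticlockwise in one grasp until it leaned on the end stop. I then turned it clockwise and felt four clicks, seating at about 12°, -19°, -59° and -92° in the world frame. It was let go in the fourth.
- **Start button:** Pressed until it bottomed out. Motion stopped about 6 mm after contact, with up to 15.8 N on the tool. It then sprang back.
- **Last checks:** The knob bar reads about 1° from the expected fourth-click angle. The button top was at 66.7 mm before and after the press, and the tool was clear with no contact force. The bystanders look unmoved by eye, but I did not measure them against their starting positions.

**What disagreed:**
- **Fingertips:** They sit about 33 mm short of the reported TCP. My first closing missed the bar just above its top and moved nothing. I measured the offset from the camera depth and corrected for it.
- **End stop force:** Against the stop the wrist moment read 0.6 N m, with a brief peak of 0.94 N m. That is above the 0.25–0.4 N m you wanted and the 0.5 N m you call forcing, and far steeper than 2.5 N m/rad. By angle the tool was at most about 3° past first touch, against the 11° limit, and I eased it back at once.

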